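Open the slops drain with its hand lever

ROBOT

A 6-joint arm with a two-finger parallel gripper is mounted at the origin on the work surface. World frame = base frame: x ahead of the robot, y to its left, z up, the work surface at z = 0. Lengths are in m, angles in degrees, forces in N, time in s.
With the tool pointing down it reaches from about 0.4 to 0.825 m from the base axis. Payload 7 kg.
Tool frame: the origin (TCP) lies midway between the tips of the shut fingers; the grasp point (between the pads) lies 19 mm behind it (r.grip_point_offset is the z of the grasp point in the tool frame, in m); z points along the fingers, y is the line along which they close (so a half turn about z gives the same grasp; the last joint's range is limited). The gripper opens to 88 mm and grips with 3 to 60 N. Pads are 19 mm wide; open, the fingers measure 130 mm over their backs; the gripper's body (78 mm by 193 mm) begins 47 mm behind the grasp point.
Start: joints at [93.398, 20.546, 0.682, 0, -70.136, -16.507], TCP at [0.153, 0.657, 0.227] pointing down, gripper open.
Joint ranges: [-176.03, 176.03], [-82.01, 121.73], [-58.28, 71.71], [-173.87, 95.51], [-174.79, -0.11], [-173.66, 173.66]. Speed limits (degrees/s): [136.94, 136.94, 172.46, 180, 180, 180].

INTERFACE

Orientations are given as [roll, pitch, yaw] about the fixed x, y, z axes, in that order (R = Rz(yaw) Ry(pitch) Rx(roll)).
In Python, from plant import r, viewer, recognise, outline_of, pinpoint gives the robot as it stands.
- The arm moves only by the tool move_arm, never from a script. Its argument "targets" is a list of rows, each a list of 2 entries, a list of its own where there are three numbers: the shift along the tool's x, y, z in cm, then the turn, a rotation vector about the tool's x, y, z in rad. A call has 1 to 5 rows; each row is the pose to reach, as a shift and turn from the pose commanded when the call began, along the tool's axes at that moment; what a row does not reach only later rows make up. A row lasts 1/8 s, in which the tool goes at most 62.5 mm and 10.7 degrees, less where a joint would pass 70% of its speed; a pose out of reach is approached as far as the arm can. A call with a gripper value outside its range is refused whole. "jaw" is the finger opening in cm, from 0 to 8.76, set as the call begins (left out, the last holds). The fingers move at their own pace and stop on an object; "squeeze" is the grip in N (left out, the last holds). Time passes only in rows, so rows that repeat a pose let the fingers close. It gives the time, the measured TCP pose, the force, the opening and the grip force at its end, in the units of the state.
- r.get_state(): the state, without advancing time (a new reading comes with each control period).
- viewer.capture(name): name is "scene" or "top" or "wrist"; returns a dict with "image" (420x560x3 uint8, blue, green, red), "intrinsics" (3x3 intrinsics, pixels), "D" ([k1, k2, p1, p2, k3] as OpenCV has them; the pictures are not rectified), "camera_from_world" (4x4, takes a point from world to camera coordinates). Camera axes: x right, y up, looking along -z (the intrinsics and any distortion apply to the point x, -y, -z); pixel columns grow to the right and rows downward; lengths in m; the calibration is good to about 2 mm. A picture is of the moment at which its call begins. There is no depth.
- r.close_job(): hands the job in; it is judged then, once.
Trained networks look in the newest picture that a camera, given by its name, has taken for a name from the list of things; names that differ only in an ending like _2 or _b are one class to them, and where a whole thing is asked for, a point or a joint stands for the part that bears it (a point fixed in the world has none). Each returns a list of dicts, best first, with "score" (0 to 1); they miss things now and then, are a little off and sometimes report something else, mostly with a low value. They report only what shows in the picture. A call takes as long as a camera call.
- recognise(label, camera): "box" ([left, top, right, bottom] in pixels, round what is visible of it).
- outline_of(label, camera): "mask" (420x560 bool, what is visible of it) and "box" ([left, top, right, bottom] in pixels, round what is visible of it).
- pinpoint(label, camera): "location" ([row, column] in pixels: a listed point, or the origin of a listed thing).
The state is a dict: "time_s": time; "joints": joint angles; "qd": joint speeds; "joint_torque": joint torques, N m; "tcp_pos": TCP position; "eef_rot": TCP orientation; "contact_force": force on the tool from outside, world axes, zero at the start; "moment": the same for the moment, N m; "gripper_width": finger opening in m; "gripper_force": force on a finger pad.
Only numpy, scipy, OpenCV 4.12 (cv2) and the standard library are available. Lean on these libraries where they do the work, as an engineer would, in place of code of your own. Each camera call takes 0.05 s, during which the arm holds its last target. There are 200 camera calls.

TASK

Open the heavy flap of the slops drain so that glasses can be emptied into it: with closed fingertips push the yellow stop all the way out from under the lever, then press the green paddle down as far as it goes, so that the other end of the lever raises the flap, and finish while still holding the paddle down. Only push and press: do not touch the flap itself, do not lift the lever out of its cradle, and leave the two tumblers and the tub standing where they are.

Things in the scene. Friction and masses are not known exactly. Their poses are not given: they have to be found in the camera images.
- station: Fixed drain station, grey base plate 180 x 420 mm (x by y); origin on the counter under the lever's pivot, z up. At -y an open aluminium drain box 172 x 130 x 90 mm (y -176 to -45) under the flap; at the origin a blue cradle 106 mm high; the lever's long arm points to +y. The stop slides along x between guides at y = +90 mm. Rubber bumper (top 26 mm up) at y = +175 mm stops the lever fully down.
- lever: Loose aluminium lever, bar 26 x 12 mm; origin at the middle of its pin (along x), 90 mm up in the cradle, axes as the station's at rest. Short arm 80 mm to -y, steel roller under the flap; long arm rises to +y at 0.33 rad, paddle 200 mm from the pin. 2 to 10 N down on the paddle turns it 0.65 rad about the pin onto the bumper, paddle then about 40 mm above the counter. It comes back up if let go.
- paddle (a point): Centre of the top face of the green plastic paddle at the end of the lever's long arm: plate 60 mm wide (x), 60 mm long, 8 mm thick, about 162 mm above the counter at rest, sloping with the arm (frame as the lever's).
- flap (a joint): Angle of the heavy dark steel flap (160 x 118 x 16 mm, 1.8 to 3.4 kg, orange stripe along its free edge) on its hinge at the -y side of the drain box: 0 shut, about 0.48 rad with the lever fully down. It falls shut by itself.
- flap_lip (a point): Middle of the upper free edge of the flap (its +y edge when shut, 106 mm above the counter).
- stop (a joint): How far the yellow stop has slid towards the station's +x: 0 to 0.06 m. It starts within 0.012 of 0, its column (36 mm in x, 105 mm high) under the lever's long arm, blocking it; clear from about 0.035, fully out at 0.06. It takes about 2 N to slide and stays where it is left.
- stop_tab (a point): Top centre of the push face of the yellow stop's upright tab (12 mm thick, 40 mm wide in y, top 105 mm above the counter, free-standing down to 17 mm): the face looks to the station's -x, 118 mm from the middle of the column; push it towards the station's +x. Frame as the station's.
- tumbler_a: Upturned clear glass tumbler, 95 mm high, 72 mm across at the counter, standing loose beyond the paddle; origin at the centre of its foot on the counter.
- tumbler_b: Another such upturned tumbler, near the cradle and drain box; origin at the centre of its foot on the counter.
- tub: White plastic tub with blue cap, 64 mm across, 90 mm high, standing loose near the drain box on the robot's side; origin at the centre of its foot.

How it is judged:
By the outcome, as a careful person would: the job done as asked, in the order asked, and still so for the second after the job is handed in, while the arm keeps its last pose, push and grip.
It also fails if it takes over 48 s, if anything falls off the work surface, if the arm or the gripper's body presses on something with over 40 N, if the wrist force passes 120 N, or if a joint passes its speed limit or range.

## Working session

There is one attempt and no reset: what is moved stays moved. The work goes in short steps, Python scripts to look and compute and a tool call to move; the robot and the scene stay as the last step left them, time stands still between calls to the robot, and variables do not carry over. Pictures are saved under pics/ and viewed, at most 10 in all, crops included, and the job is handed in when it is done.

Besides the shell and the picture viewer there is one more tool, called after "Call:" as name([rows], argument=value, ...), one row to a line, values as JSON. move_arm: Moves the arm, as the interface text tells. Its arguments: {"type":"object","properties":{"targets":{"type":"array","items":{"type":"array"}},"jaw":{"type":"number"},"squeeze":{"type":"number"}},"required":["targets"]}

```bash
mkdir -p pics; cat > h.py <<'E'
import numpy as np,cv2
from plant import r,viewer,recognise,outline_of,pinpoint
from scipy.spatial.transform import Rotation as R
def proj(c,P):
    P=np.atleast_2d(P);T=np.array(c["camera_from_world"]);p=P@T[:3,:3].T+T[:3,3]
    q=p*[1,-1,-1]
    return cv2.projectPoints(q.reshape(-1,1,3),np.zeros(3),np.zeros(3),np.array(c["intrinsics"]),np.array(c["D"],float))[0].reshape(-1,2)
def ray(c,rc):
    u=cv2.undistortPoints(np.array([[[rc[1],rc[0]]]],float),np.array(c["intrinsics"]),np.array(c["D"],float)).ravel()
    T=np.array(c["camera_from_world"]);d=T[:3,:3].T@np.array([u[0],-u[1],-1]);o=-T[:3,:3].T@T[:3,3]
    return o,d
def atz(c,rc,z):
    o,d=ray(c,rc);return o+d*(z-o[2])/d[2]
E
python3 - <<'E'
from h import *
Z=dict(station=0,lever=.09,paddle=.162,flap_lip=.106,stop_tab=.105,tumbler_a=0,tumbler_b=0,tub=0)
s=r.get_state();print(s["tcp_pos"],s["eef_rot"],s["time_s"])
for n in("scene","top"):
    c=viewer.capture(n);cv2.imwrite(f"pics/{n}.png",c["image"])
    for k in Z:
        for p in pinpoint(k,n)[:2]:
            print(n,k,round(p["score"],2),np.round(p["location"],1),np.round(atz(c,p["location"],Z[k]),3))
E
```

```text
[0.15300103 0.65691368 0.22561613] [ 1.79903307e+02 -8.46564790e-03 -1.31139553e+01] 0.0
scene station 0.71 [235. 262.] [ 0.596 -0.092  0.   ]
scene lever 0.56 [200.1 260.5] [ 0.593 -0.096  0.09 ]
scene lever 0.46 [170.4 294.6] [ 0.492 -0.117  0.09 ]
scene paddle 0.68 [228.7 337.8] [0.585 0.088 0.162]
scene flap_lip 0.98 [178.7 239. ] [ 0.598 -0.153  0.106]
scene flap_lip 0.37 [198.9 261.4] [ 0.6   -0.085  0.106]
scene stop_tab 0.75 [188.5 339.3] [ 0.474 -0.015  0.105]
scene tumbler_a 0.96 [333.8 250.8] [0.747 0.066 0.   ]
scene tumbler_a 0.6 [238.3 165.8] [ 0.743 -0.205  0.   ]
scene tumbler_b 0.96 [333.8 250.8] [0.747 0.066 0.   ]
scene tumbler_b 0.6 [238.3 165.8] [ 0.743 -0.205  0.   ]
scene tub 0.64 [169.9 295.3] [ 0.421 -0.193  0.   ]
top station 0.78 [217.6 317. ] [ 0.603 -0.096  0.   ]
top lever 0.74 [216.6 321.4] [ 0.589 -0.096  0.09 ]
top paddle 0.96 [214.4 218.9] [0.582 0.089 0.162]
top paddle 0.53 [151.5 239.3] [0.696 0.054 0.162]
top flap_lip 0.78 [212.2 353.8] [ 0.594 -0.155  0.106]
top stop_tab 0.88 [276.1 276.8] [ 0.478 -0.011  0.105]
top tumbler_a 0.77 [148.7 241.1] [0.755 0.064 0.   ]
top tumbler_a 0.58 [152.9 366.2] [ 0.743 -0.205  0.   ]
top tumbler_b 0.77 [148.7 241.1] [0.755 0.064 0.   ]
top tumbler_b 0.58 [152.9 366.2] [ 0.743 -0.205  0.   ]
top tub 0.71 [307.6 370. ] [ 0.418 -0.198  0.   ]
```

View pics/scene.png

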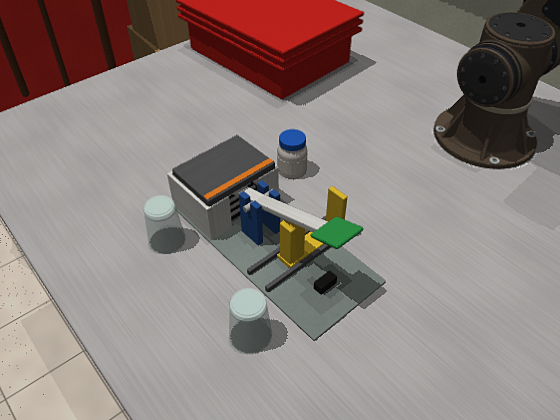

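View pics/top.png

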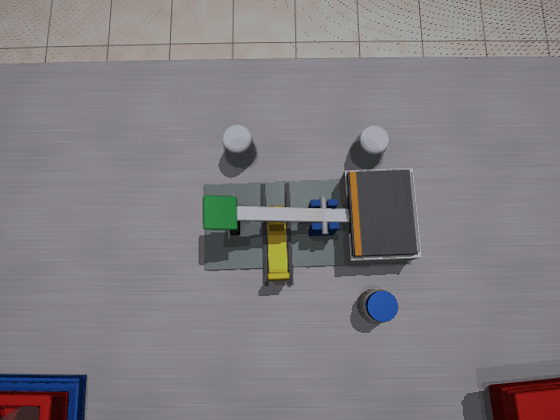

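The scene view shows the lever running from the cradle (200,260) to the green paddle (232,338), with the yellow tab at (205,337). The top view agrees: paddle at (212,220), tab at (276,278), and the tumblers and tub are clear of both. Station yaw is about 2.8°, and the tab face is near (0.476, -0.013).

```bash
cat >> h.py <<'E'
def rot(yaw,tilt,tilty=0): # tool down, yaw; tilt>0: tool z leans to station +x ; tilty>0: tool z leans to station -y
    return R.from_euler('z',yaw,degrees=True)*R.from_euler('y',-tilt,degrees=True)*R.from_euler('x',-tilty,degrees=True)*R.from_euler('x',180,degrees=True)
def rel(p0,R0,p1,R1):
    print(np.round(R0.inv().apply(np.array(p1)-p0)*100,1).tolist(),np.round((R0.inv()*R1).as_rotvec(),3).tolist())
def cur():
    s=r.get_state();return np.array(s["tcp_pos"]),R.from_euler('xyz',s["eef_rot"],degrees=True)
E
python3 - <<'E'
from h import *
p,Q=cur()
a=[.42,.38,.30];A=rot(2.8,0);rel(p,Q,a,A)
b=[.40,-.015,.25];B=rot(2.8,30);rel(a,A,b,B);print(B.apply([0,0,1]))
rel(b,B,[.435,-.015,.065],B)
E
```

```text
[32.3, 21.0, -7.3] [-0.0, 0.0, -0.278]
[-3.9, 39.4, 5.0] [0.0, 0.524, 0.0]
[ 0.49940307  0.02442488 -0.8660254 ]
[-6.2, 0.2, 17.8] [0.0, 0.0, 0.0]
```

Call:
move_arm([
  [[32.3,21.0,-7.3],[0,0,-0.278]],
  [[32.3,21.0,-7.3],[0,0,-0.278]],
  [[32.3,21.0,-7.3],[0,0,-0.278]],
  [[32.3,21.0,-7.3],[0,0,-0.278]],
  [[32.3,21.0,-7.3],[0,0,-0.278]],
], jaw=0)

```text
time_s: 1.52
tcp_pos: [0.3669, 0.4344, 0.2855]
eef_rot: [-180.0, -0.0, 2.8]
contact_force: [1.2, 0.4, 0.1]
gripper_width: 0.0431
gripper_force: 0.0
```

```bash
python3 - <<'E'
from h import *
p,Q=cur();print(p)
rel(p,Q,[.41,.18,.28],rot(2.8,15))
rel(p,Q,[.40,-.015,.25],rot(2.8,30))
E
```

```text
[0.36692721 0.43444197 0.28546777]
[3.0, 25.6, 0.5] [-0.001, 0.261, 0.001]
[1.1, 45.1, 3.5] [-0.001, 0.523, 0.001]
```

Call:
move_arm([
  [[3.0,25.6,0.5],[0,0.26,0]],
  [[3.0,25.6,0.5],[0,0.26,0]],
  [[3.0,25.6,0.5],[0,0.26,0]],
  [[3.0,25.6,0.5],[0,0.26,0]],
  [[1.1,45.1,3.5],[0,0.523,0]],
], jaw=0)

```text
time_s: 2.15
tcp_pos: [0.4076, 0.1293, 0.2741]
eef_rot: [-179.8, -25.6, 2.5]
contact_force: [-0.3, -2.9, 4.2]
gripper_width: 0.0004
gripper_force: 0.0
```

```bash
python3 - <<'E'
from h import *
p,Q=cur();print(p)
rel(p,Q,[.40,-.015,.25],rot(2.8,30))
E
```

```text
[0.40759995 0.12934816 0.27406329]
[-2.3, 14.4, 1.5] [0.0, 0.076, -0.005]
```

Call:
move_arm([
  [[-2.3,14.4,1.5],[0,0.076,0]],
  [[-2.3,14.4,1.5],[0,0.076,0]],
  [[-2.3,14.4,1.5],[0,0.076,0]],
  [[-2.3,14.4,1.5],[0,0.076,0]],
])

```text
time_s: 2.65
tcp_pos: [0.4004, -0.0191, 0.2541]
eef_rot: [-179.7, -29.4, 2.5]
contact_force: [1.0, -0.1, 0.4]
gripper_width: 0.0001
gripper_force: 0.0
```

```bash
python3 - <<'E'
from h import *
p,Q=cur();print(p)
rel(p,Q,[.435,-.014,.07],rot(2.8,30))
for n in("scene","top"):
    c=viewer.capture(n)
    for q in pinpoint("stop_tab",n)[:2]: print(n,q["score"],atz(c,q["location"],.105))
E
```

```text
[ 0.40035258 -0.0190773   0.25413643]
[-6.0, -0.3, 17.8] [-0.002, 0.011, -0.004]
scene 0.75 [ 0.47686596 -0.01348292  0.105     ]
top 0.95 [ 0.47607626 -0.01529601  0.105     ]
```

Call:
move_arm([
  [[-6.0,-0.3,17.8],[0,0.011,0]],
  [[-6.0,-0.3,17.8],[0,0.011,0]],
  [[-6.0,-0.3,17.8],[0,0.011,0]],
  [[-6.0,-0.3,17.8],[0,0.011,0]],
  [[-6.0,-0.3,17.8],[0,0.011,0]],
])

```text
time_s: 3.48
tcp_pos: [0.4682, -0.0576, 0.1074]
eef_rot: [-174.8, -26.7, 3.1]
contact_force: [0.4, 1.0, 0.1]
gripper_width: 0.0001
gripper_force: 0.0
```

```bash
python3 - <<'E'
from h import *
p,Q=cur();print(p)
d=np.array([.9988,.049,0])
for k in(.02,.04,.06,.08): rel(p,Q,p+d*k,rot(2.8,30))
c=viewer.capture("scene");cv2.imwrite("pics/s2.png",cv2.resize(c["image"][120:300,180:420],None,fx=3,fy=3))
E
```

```text
[ 0.46823136 -0.05756951  0.10741796]
[1.8, 0.1, 0.9] [-0.093, 0.058, 0.002]
[3.6, 0.2, 1.8] [-0.093, 0.058, 0.002]
[5.4, 0.3, 2.7] [-0.093, 0.058, 0.002]
[7.1, 0.4, 3.6] [-0.093, 0.058, 0.002]
```

View pics/s2.png

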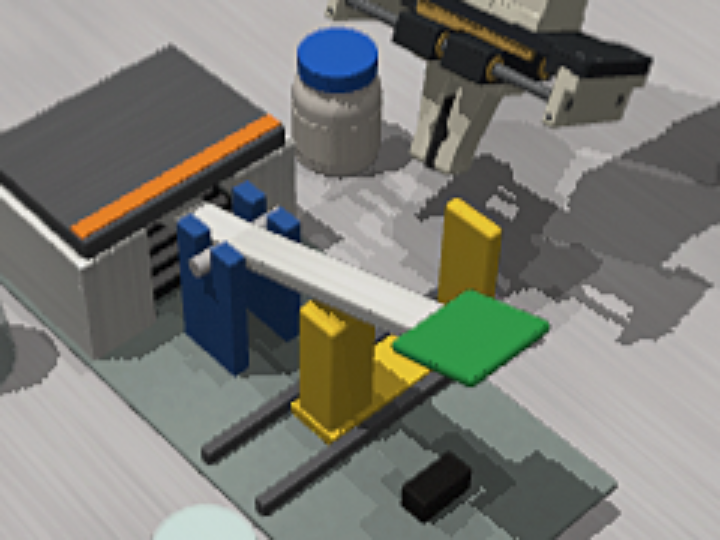

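The crop shows the closed fingers (450,150) next to the tab (470,250), touching nothing. The arm fell short of the target pose, so I'm checking for a joint limit.

```bash
python3 - <<'E'
from h import *
s=r.get_state();print(s["joints"],s["qd"],s["eef_rot"],s["tcp_pos"])
E
```

```text
[ 17.93620363  -4.06746819 -58.2766757    9.73813732  -9.03742274
  67.06863172] [  1.37867111  -3.04920752  -0.09731445   7.17028128  -5.83853399
 -10.38163269] [-174.80630774  -26.45241921    3.03901706] [ 0.46626143 -0.05832646  0.10473272]
```

```bash
python3 - <<'E'
from h import *
p,Q=cur();print(p)
rel(p,Q,[.435,-.03,.17],rot(2.8,5))
rel([.435,-.03,.17],rot(2.8,5),[.44,-.016,.083],rot(2.8,5))
E
```

```text
[ 0.46626143 -0.05832646  0.10473272]
[0.2, -3.6, -6.9] [-0.091, -0.374, 0.021]
[-0.2, -1.4, 8.7] [0.0, 0.0, 0.0]
```

Call:
move_arm([
  [[0.2,-3.6,-6.9],[-0.091,-0.374,0.021]],
  [[0.2,-3.6,-6.9],[-0.091,-0.374,0.021]],
  [[0.2,-3.6,-6.9],[-0.091,-0.374,0.021]],
  [[0.2,-3.6,-6.9],[-0.091,-0.374,0.021]],
  [[0.2,-3.6,-6.9],[-0.091,-0.374,0.021]],
])

```text
time_s: 4.15
tcp_pos: [0.4353, -0.0299, 0.1736]
eef_rot: [179.9, -5.3, 2.8]
contact_force: [-0.9, -1.0, 0.7]
gripper_width: 0.0006
gripper_force: 0.0
```

```bash
python3 - <<'E'
from h import *
p,Q=cur();s=r.get_state();print(p,s["eef_rot"],s["joints"])
rel(p,Q,[.44,-.016,.083],rot(2.8,5))
E
```

```text
[ 0.4353128  -0.02987056  0.17359367] [179.94751659  -5.31804517   2.78370806] [ 24.04403412  -3.63948463 -37.18936646   2.52245099 -51.53816175
  67.2528482 ]
[-0.3, -1.4, 9.1] [0.001, -0.006, -0.0]
```

Call:
move_arm([
  [[-0.3,-1.4,4.5],[0,0,0]],
  [[-0.3,-1.4,9.1],[0,0,0]],
  [[-0.3,-1.4,9.1],[0,0,0]],
  [[-0.3,-1.4,9.1],[0,0,0]],
])

```text
time_s: 4.65
tcp_pos: [0.4407, -0.0161, 0.0844]
eef_rot: [180.0, -5.4, 2.7]
contact_force: [-0.6, -0.4, -0.1]
gripper_width: 0.0004
gripper_force: 0.0
```

```bash
python3 - <<'E'
from h import *
p,Q=cur();s=r.get_state();print(p,s["eef_rot"],s["joints"],s["contact_force"])
q=np.array([.44,-.016,.083])
d=np.array([.9988,.049,0])
for k,t in((.02,6),(.04,8),(.06,10),(.07,10),(.08,10),(.09,10)): print(k);rel(p,Q,q+d*k,rot(2.8,t))
E
```

```text
[ 0.44066739 -0.01611328  0.08438012] [179.96982255  -5.37586681   2.74853161] [ 25.66963217   3.8533403  -44.44920728   3.53805403 -36.80798901
  64.33490214] [-0.60342546 -0.4480266  -0.1224763 ]
0.02
[1.9, -0.0, 0.3] [0.001, 0.011, -0.001]
0.04
[3.9, -0.0, 0.5] [0.001, 0.046, -0.001]
0.06
[5.9, -0.0, 0.7] [0.001, 0.081, -0.001]
0.07
[6.9, -0.0, 0.8] [0.001, 0.081, -0.001]
0.08
[7.9, -0.0, 0.9] [0.001, 0.081, -0.001]
0.09
[8.9, -0.0, 1.0] [0.001, 0.081, -0.001]
```

Call:
move_arm([
  [[1.9,0,0.3],[0,0.011,0]],
  [[3.0,0,0.4],[0,0.03,0]],
  [[4.2,0,0.5],[0,0.05,0]],
  [[5.5,0,0.7],[0,0.08,0]],
  [[6.7,0,0.8],[0,0.08,0]],
])

```text
time_s: 5.28
tcp_pos: [0.5076, -0.0132, 0.0815]
eef_rot: [180.0, -9.9, 2.7]
contact_force: [-1.5, -2.2, 0.1]
gripper_width: 0.0005
gripper_force: 1.0
```

```bash
python3 - <<'E'
from h import *
p,Q=cur();s=r.get_state();print(p,s["eef_rot"],s["contact_force"])
d=np.array([.9988,.049,0])
for k in(.01,.02): rel(p,Q,p+d*k,rot(2.8,10))
for n in("scene","top"):
    c=viewer.capture(n)
    for q in pinpoint("stop_tab",n)[:1]: print(n,q["score"],atz(c,q["location"],.105))
cv2.imwrite("pics/t2.png",cv2.resize(c["image"][120:330,180:440],None,fx=2.8,fy=2.8))
E
```

```text
[ 0.50762754 -0.01318436  0.08147796] [179.97112747  -9.89085283   2.7327333 ] [-1.48995638 -2.19882941  0.10587854]
[1.0, -0.0, 0.2] [0.001, 0.002, -0.001]
[2.0, -0.0, 0.3] [0.001, 0.002, -0.001]
scene 0.92 [ 0.51708146 -0.01464784  0.105     ]
top 0.94 [ 0.52452719 -0.01485395  0.105     ]
```

View pics/t2.png

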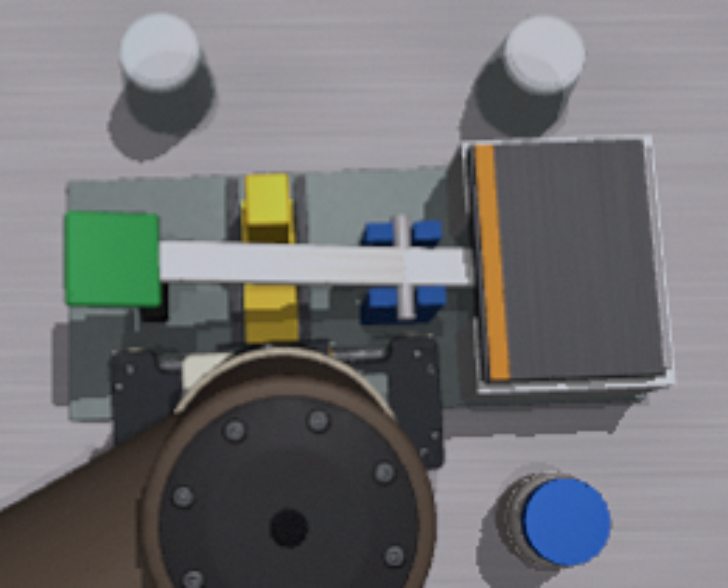

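The column (268,200) has slid out past the lever and the body is clear of the paddle. I'll keep pushing until it reaches the end stop.

Call:
move_arm([
  [[0.5,0,0.1],[0,0,0]],
  [[0.9,0,0.15],[0,0,0]],
  [[1.2,0,0.2],[0,0,0]],
  [[1.2,0,0.2],[0,0,0]],
])

```text
time_s: 5.98
tcp_pos: [0.5203, -0.0122, 0.0816]
eef_rot: [180.0, -9.9, 2.7]
contact_force: [-0.5, -0.8, -0.0]
gripper_width: 0.0003
gripper_force: 0.2
```

Call:
move_arm([
  [[0.3,0,0.05],[0,0,0]],
  [[0.5,0,0.1],[0,0,0]],
  [[0.5,0,0.1],[0,0,0]],
])

```text
time_s: 6.35
tcp_pos: [0.5224, -0.0127, 0.0808]
eef_rot: [179.9, -9.7, 2.7]
contact_force: [-13.1, 3.2, 8.0]
gripper_width: 0.0008
gripper_force: 6.4
```

The force rise to 13 N at the expected distance means the stop is fully out. Next I back off and move above the paddle.

Call:
move_arm([
  [[-1.5,0,-0.3],[0,0,0]],
  [[-3,0,-0.5],[0,0,0]],
  [[-3,0,-6],[0,0,0]],
  [[-3,0,-12],[0,-0.1,0]],
  [[-2,0,-17],[0,-0.17,0]],
])

```text
time_s: 6.98
tcp_pos: [0.4751, -0.0141, 0.2485]
eef_rot: [-179.9, -0.2, 2.8]
contact_force: [1.4, 0.9, -0.8]
gripper_width: 0.0005
gripper_force: 0.0
```

```bash
python3 - <<'E'
from h import *
p,Q=cur();print(p,r.get_state()["contact_force"])
for n in("scene","top"):
    c=viewer.capture(n)
    for k,z in(("stop_tab",.105),("paddle",.162)):
        for q in pinpoint(k,n)[:1]: print(n,k,q["score"],atz(c,q["location"],z))
a=[.582,.092,.235];rel(p,Q,a,rot(2.8,0));rel(a,rot(2.8,0),[.582,.092,.17],rot(2.8,0))
E
```

```text
[ 0.47505744 -0.01405883  0.24852541] [ 1.39583554  0.94965218 -0.80497712]
scene stop_tab 0.6 [ 0.53622094 -0.01567269  0.105     ]
scene paddle 0.89 [0.57964246 0.08553185 0.162     ]
[11.2, -10.1, 1.4] [-0.001, -0.003, -0.0]
[0.0, -0.0, 6.5] [0.0, 0.0, 0.0]
```

Call:
move_arm([
  [[11.2,-10.1,1.4],[0,0,0]],
  [[11.2,-10.1,1.4],[0,0,0]],
  [[11.2,-10.1,1.4],[0,0,0]],
  [[11.2,-10.1,1.4],[0,0,0]],
])

```text
time_s: 7.78
tcp_pos: [0.5829, 0.0929, 0.2291]
eef_rot: [179.9, 0.0, 2.8]
contact_force: [-0.5, -0.9, -0.6]
gripper_width: 0.0001
gripper_force: 0.0
```

Call:
move_arm([
  [[0,0,3],[0,0,0]],
  [[0,0,5],[0,0,0]],
  [[0,0,6.5],[0,0,0]],
  [[0,0,7.5],[0,0,0]],
  [[0,0,8.5],[0,0,0]],
])

```text
time_s: 8.4
tcp_pos: [0.5852, 0.0929, 0.1487]
eef_rot: [-179.9, -0.5, 2.8]
contact_force: [-0.9, 5.4, 9.8]
gripper_width: 0.0005
gripper_force: 4.2
```

Call:
move_arm([
  [[0,0,1],[0,0,0]],
  [[0,0,2],[0,0,0]],
  [[0,0,3],[0,0,0]],
  [[0,0,4],[0,0,0]],
  [[0,0,5],[0,0,0]],
])

```text
time_s: 9.02
tcp_pos: [0.5856, 0.0936, 0.0987]
eef_rot: [-179.9, -0.5, 2.8]
contact_force: [0.3, 5.6, 8.4]
gripper_width: 0.0005
gripper_force: 3.9
```

```bash
python3 - <<'E'
from h import *
c=viewer.capture("scene");cv2.imwrite("pics/s3.png",cv2.resize(c["image"][100:320,140:420],None,fx=2.7,fy=2.7))
E
```

```text
(no output)
```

View pics/s3.png

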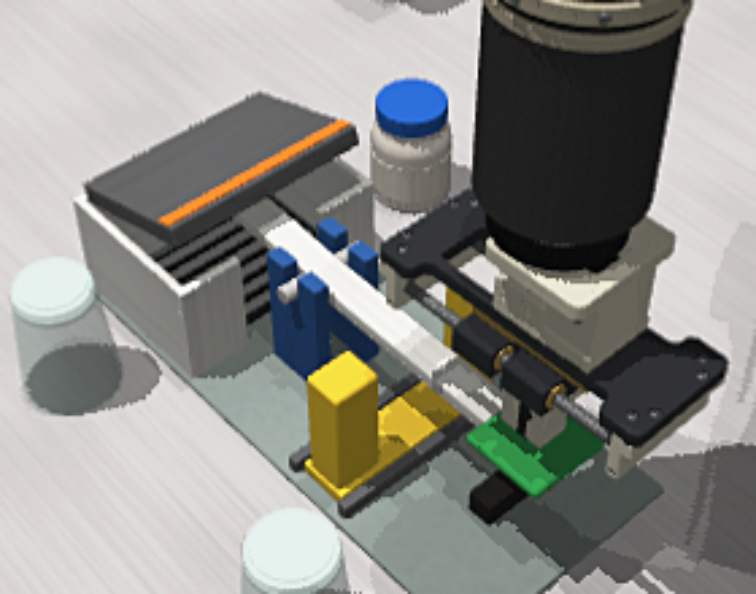

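The stop column (343,420) is clear and the flap is rising, with its orange lip at (260,170). The tumblers and tub are undisturbed, so I press on down.

Call:
move_arm([
  [[0,0,1],[0,0,0]],
  [[0,0,2],[0,0,0]],
  [[0,0,3],[0,0,0]],
  [[0,0,4],[0,0,0]],
  [[0,0,4.8],[0,0,0]],
])

```text
time_s: 9.7
tcp_pos: [0.5841, 0.0913, 0.0495]
eef_rot: [180.0, -0.2, 2.7]
contact_force: [0.4, -2.7, 6.4]
gripper_width: 0.0003
gripper_force: 2.4
```

Call:
move_arm([
  [[0,0,0.4],[0,0,0]],
  [[0,0,0.8],[0,0,0]],
  [[0,0,1.0],[0,0,0]],
  [[0,0,1.0],[0,0,0]],
])

```text
time_s: 10.2
tcp_pos: [0.5842, 0.0915, 0.0402]
eef_rot: [180.0, -0.2, 2.7]
contact_force: [-2.1, -2.2, 10.8]
gripper_width: 0.0002
gripper_force: 4.8
```

Call:
move_arm([
  [[0,0,0.2],[0,0,0]],
  [[0,0,0.4],[0,0,0]],
  [[0,0,0.4],[0,0,0]],
  [[0,0,0.4],[0,0,0]],
])

```text
time_s: 10.7
tcp_pos: [0.5844, 0.0914, 0.0394]
eef_rot: [180.0, -0.3, 2.8]
contact_force: [-12.5, -2.4, 38.3]
gripper_width: -0.0
gripper_force: 18.1
```

The paddle is on the bumper: force jumped to 38 N with almost no further travel. I ease off a little.

Call:
move_arm([
  [[0,0,-0.2],[0,0,0]],
  [[0,0,-0.2],[0,0,0]],
  [[0,0,-0.2],[0,0,0]],
  [[0,0,-0.2],[0,0,0]],
])

```text
time_s: 11.2
tcp_pos: [0.5843, 0.0914, 0.0398]
eef_rot: [180.0, -0.3, 2.8]
contact_force: [-6.9, -3.2, 23.8]
gripper_width: 0.0006
gripper_force: 11.2
```

```bash
python3 - <<'E'
from h import *
c=viewer.capture("scene");cv2.imwrite("pics/s4.png",cv2.resize(c["image"][100:360,130:420],None,fx=2.3,fy=2.3))
for n in("scene","top"):
    c=viewer.capture(n)
    for k,z in(("tumbler_a",0),("tub",0),("stop_tab",.105)):
        for q in pinpoint(k,n)[:2]: print(n,k,q["score"],np.round(atz(c,q["location"],z),3))
s=r.get_state();print(s["tcp_pos"],s["contact_force"])
E
```

```text
scene tumbler_a 0.7 [0.753 0.071 0.   ]
scene tumbler_a 0.58 [ 0.744 -0.204  0.   ]
scene tub 0.87 [ 0.42 -0.2   0.  ]
top tumbler_a 0.6 [ 0.744 -0.202  0.   ]
top tub 0.8 [ 0.421 -0.197  0.   ]
top stop_tab 0.93 [ 0.535 -0.018  0.105]
[0.5843289  0.09145104 0.03978244] [-6.90395372 -2.26696007 23.79623001]
```

View pics/s4.png

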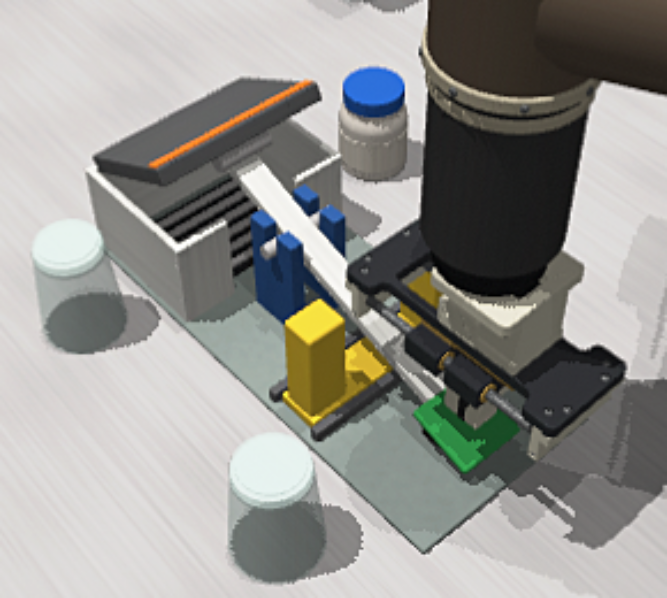

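```bash
python3 - <<'E'
from h import *
A=np.zeros((3,3));b=np.zeros(3)
for n in("scene","top"):
    c=viewer.capture(n);q=pinpoint("flap_lip",n)
    if q:
        o,d=ray(c,q[0]["location"]);d/=np.linalg.norm(d);M=np.eye(3)-np.outer(d,d);A+=M;b+=M@o;print(q[0]["score"])
x=np.linalg.lstsq(A,b,rcond=None)[0];print("lip",x,"angle~",np.arcsin((x[2]-.106)/.118))
s=r.get_state();print(s["contact_force"],s["moment"],s["tcp_pos"])
E
```

```text
0.59
0.79
lip [ 0.59490405 -0.17045873  0.16145726] angle~ 0.48926443181600077
[-6.64964501 -2.82664537 24.44467086] [-1.29006586  2.680724   -0.10518112] [0.58431647 0.09147405 0.03979729]
```

The flap measures about 0.49 rad open, so the lever is fully down. I'm handing the job in.

```bash
python3 -c "
from plant import r
print(r.close_job())"
```

```text
the job is handed in; nothing more can be done
None
```

I pushed the stop fully out and am holding the paddle down on its bumper with about 24 N. The flap is about 0.49 rad open, the tumblers and tub haven't moved, and the job is handed in; no verdict came back.

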